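# Function-test a safety contact bar by running the fingertips along it

### The arm

A 6-joint arm with a two-finger parallel gripper is mounted at the origin on the work surface. World frame = base frame: x ahead of the robot, y to its left, z up, the work surface at z = 0. Lengths are in m, angles in rad, forces in N, time in s.
With the tool pointing down it reaches from about 0.25 to 0.775 m from the base axis. Payload 8.9 kg.
Tool frame: the origin (TCP) lies where the fingers leave the gripper's body, on its centre line; the fingertips stand 73 mm ahead of it and the grasp point (between the pads) lies 54 mm ahead of it; z points along the fingers, y is the line along which they close (so a half turn about z gives the same grasp; the last joint's range is limited). The gripper opens to 85 mm and grips with 20 to 120 N. Pads are 22 mm wide; open, the fingers measure 114 mm over their backs; the gripper's body (76 mm by 85 mm) begins 54 mm behind the grasp point. The pads swing forward as they close: fully open they stand 13 mm farther back than shut.
Start: joints at [1.093, 0.291, -0.153, 1.127, 0, 1.431], TCP at [0.174, 0.495, 0.304] pointing down, gripper open.
Joint ranges: [-2.52, 2.52], [-0.91, 1.74], [-1.3, 1.37], [-1.96, 2.02], [-1.52, 1.47], [-3.14, 3.14]. Speed limits (rad/s): [2.22, 2.22, 2.79, 3.14, 3.14, 3.14].

### API

Orientations are given as [roll, pitch, yaw] about the fixed x, y, z axes, in that order (R = Rz(yaw) Ry(pitch) Rx(roll)).
In Python, from workcell import state, grab_frame, camera_params, env, regions_of, spot_point gives the robot as it stands.
- The arm moves only by the shell command python3 -m creep 'ROWS' [FORCE]. ROWS is JSON, a list of rows, each an object of numbers: "grip": the opening, from -1 (shut) to 1 (fully open); "dx", "dy", "dz": the shift along the world's x, y, z in units of 25 mm (1.0 is 25 mm); "turn": the turn about the world's z in units of 6 degrees (1.0 is 6 degrees). A call has 1 to 5 rows; each row shifts and turns the commanded pose from where the row before left it; what a row does not reach is not made up. A row lasts 1/8 s, in which the tool goes at most 62.5 mm and 10.7 degrees, less where a joint would pass 70% of its speed; a pose out of reach is approached as far as the arm can. A call is refused whole if a number of a shift passes 1 or a number of a turn 1, either way. A call with a gripper value outside its range is refused whole. The fingers move at their own pace and stop on an object; FORCE is the grip in N (left out, the last holds). Time passes only in rows, so rows that do not move let the fingers close. It gives the time, the measured TCP pose, the force, the opening and the grip force at its end, in the units of the state.
- state(): the state, without advancing time (a new reading comes with each control period).
- grab_frame(name): name is "side" or "top"; returns the picture (384x512x3 uint8, red, green, blue); there is no depth.
- camera_params(name): a dict with "fx", "fy", "cx", "cy" (pixels), "T" (4x4, takes a point from camera to world coordinates). Camera axes: x right, y up, looking along -z (the intrinsics and any distortion apply to the point x, -y, -z); pixel columns grow to the right and rows downward; lengths in m; the calibration is good to about 2 mm. A picture is of the moment at which its call begins. camera_params takes no time and is no camera call.
- env.sign_off(): hands the job in; it is judged then, once.
Trained networks look in the newest picture that a camera, given by its name, has taken for a name from the list of things; names that differ only in an ending like _2 or _b are one class to them, and where a whole thing is asked for, a point or a joint stands for the part that bears it (a point fixed in the world has none). Each returns a list of dicts, best first, with "score" (0 to 1); they miss things now and then, are a little off and sometimes report something else, mostly with a low value. They report only what shows in the picture. A call takes as long as a camera call.
- regions_of(name, camera): "mask" (384x512 bool, what is visible of it) and "extent" ([centre column, centre row, width, height] in pixels, round what is visible of it).
- spot_point(name, camera): "position" ([row, column] in pixels: a listed point, or the origin of a listed thing).
The state is a dict: "t": time; "q": joint angles; "dq": joint speeds; "joint_efforts": joint torques, N m; "eef_pos": TCP position; "ee_rot": TCP orientation; "contact_force": force on the tool from outside, world axes, zero at the start; "moment": the same for the moment, N m; "width": finger opening in m; "grasp_force": force on a finger pad.
Only numpy, scipy, OpenCV 4.12 (cv2) and the standard library are available. Lean on these libraries where they do the work, as an engineer would, in place of code of your own. Each camera call takes 0.05 s, during which the arm holds its last target. There are 200 camera calls.

### The job

Check that this door safety bar responds along its whole length: with closed fingertips press it lightly in on the black section at its connector end, then run the fingertips along the top to the black section at the plain end, keeping the bar partly pressed in all the way, neither letting it come back up nor driving it to its stop. Then lift off so that it springs fully back. Only touch the bar: do not shift or lift the assembly or the things lying around it.

Things in the scene. Friction and masses are not known exactly. Their poses are not given: they have to be found in the camera images.
- assembly: safety bar of a powered door, lying loose, 3 kg, turned any way: dark plate 370x90x8 mm, aluminium channel 44 mm high, in it the sprung bar, yellow with black ends, facing up. Origin: bench level under the bar's middle; x along the bar from connector end (-x: grey junction head with blue lid, x -194 to -148, 48 high, plug to -216) to plain end (+x, cap to +154); z up
- connector_end (a point): middle of the black section next to the grey junction head, at the level of the unpressed bar's top, 62 mm above the bench; fixed to the assembly (does not sink with the bar), 122 mm along -x from its origin. The black section is 44 mm long and 30 mm wide, the full width of the bar
- plain_end (a point): the same point on the other black section (44 x 30 mm), 122 mm along +x from the assembly's origin, 62 mm above the bench. Between the two black sections the bar is yellow for 200 mm
- bar (a joint): how far the bar is pressed down, in m: 0 fully up, 0.012 on its stop. One rigid piece 288 mm long, 30 mm wide, with a flat level top; guided, so it sinks level wherever pressed, and sprung up: about 3.5 N starts it, 7 N holds it half way (6 mm), 10.5 N reaches the stop. Its switch responds from 2 mm on
- screwdriver: bystander: screwdriver with a red handle, 190 mm long, lying on the bench beside the bar; origin near its middle on the underside
- tape: bystander: green roll of insulating tape, 68 mm across, 19 mm high, lying flat; origin under its centre
- contactor: bystander: grey and black contactor, 45 x 74 mm and 77 mm high, standing on the bench; origin under its centre

How it is judged:
By the outcome, as a careful person would: the job done as asked, in the order asked, and still so for the second after the job is handed in, with the robot touching nothing.
It also fails if it takes over 51 s, if anything falls off the work surface, if the arm or the gripper's body presses on something with over 40 N, if the wrist force passes 120 N, or if a joint passes its speed limit or range.

## Working session

There is one attempt and no reset: what is moved stays moved. The work goes in short steps, Python scripts to look and compute and a shell command to move; the robot and the scene stay as the last step left them, time stands still between calls to the robot, and variables do not carry over. Pictures are saved under pics/ and viewed, at most 10 in all, crops included, and the job is handed in when it is done.

```bash
mkdir -p pics; cat > h.py <<'E'
import numpy as np,cv2
from workcell import *
def ray(cam,px):
    p=camera_params(cam);T=np.array(p["T"]);r,c=px
    d=np.array([(c-p["cx"])/p["fx"],-(r-p["cy"])/p["fy"],-1.])
    return T[:3,3],T[:3,:3]@d
def onz(cam,px,z):
    o,d=ray(cam,px);return o+d*(z-o[2])/d[2]
def proj(cam,P):
    p=camera_params(cam);T=np.array(p["T"]);q=T[:3,:3].T@(np.array(P)-T[:3,3])
    return p["cy"]-p["fy"]*q[1]/-q[2],p["cx"]+p["fx"]*q[0]/-q[2]
E
python3 - <<'E'
from h import *
for c in("top","side"):
    im=grab_frame(c);cv2.imwrite(f"pics/{c}0.png",im[:,:,::-1])
    print(c,{k:v for k,v in camera_params(c).items()})
    for n,z in(("connector_end",.062),("plain_end",.062),("assembly",0),("screwdriver",0),("tape",0),("contactor",0)):
        for r in spot_point(n,c)[:2]: print(n,round(r["score"],2),np.round(r["position"],1),np.round(onz(c,r["position"],z),4))
s=state();print(s["t"],s["eef_pos"],s["ee_rot"],s["contact_force"],s["width"])
E
```

```text
top {'fx': 382.1355699712582, 'fy': 382.1355699712582, 'cx': 251.17027339159563, 'cy': 193.3793222792692, 'T': array([[ 0.02624996,  0.99908158, -0.03386655,  0.53482455],
       [-0.99882502,  0.02759368,  0.03983935,  0.04135014],
       [ 0.04073727,  0.03278098,  0.99863201,  0.74606245],
       [ 0.        ,  0.        ,  0.        ,  1.        ]])}
connector_end 0.97 [144.3 321.8] [ 0.6506 -0.1118  0.062 ]
plain_end 0.73 [212.6 203.4] [0.5214 0.0983 0.062 ]
assembly 0.71 [179.2 257.4] [5.882e-01 1.000e-04 0.000e+00]
screwdriver 0.82 [234.  289.2] [ 0.4827 -0.0649  0.    ]
tape 0.72 [ 97.9 256.3] [0.7488 0.0064 0.    ]
contactor 0.88 [128.4 199.8] [0.6844 0.1154 0.    ]
side {'fx': 418.43536482795616, 'fy': 418.43536482795616, 'cx': 248.95425576301903, 'cy': 191.07570941549304, 'T': array([[ 0.76139795,  0.49197748, -0.42217452,  0.27407278],
       [-0.64827583,  0.58123472, -0.49183804, -0.33901959],
       [ 0.00340925,  0.64817001,  0.76148803,  0.60143822],
       [ 0.        ,  0.        ,  0.        ,  1.        ]])}
connector_end 0.91 [207.3 330.8] [ 0.653  -0.1039  0.062 ]
connector_end 0.28 [173.  314.3] [ 0.6879 -0.0331  0.062 ]
plain_end 0.96 [174.2 197.2] [0.5291 0.0976 0.062 ]
plain_end 0.59 [268.2 234.5] [ 0.4609 -0.0898  0.062 ]
assembly 0.89 [210.7 256.7] [0.5879 0.0047 0.    ]
screwdriver 0.73 [267.4 233.8] [ 0.4825 -0.0592  0.    ]
screwdriver 0.68 [211. 258.] [0.5893 0.0027 0.    ]
tape 0.8 [173.  319.5] [ 0.7433 -0.0045  0.    ]
contactor 0.97 [155.3 254. ] [0.6774 0.1156 0.    ]
0.7 [0.1744699  0.49516371 0.30391325] [3.14158136e+00 1.32578642e-05 2.80284729e+00] [-0.66033477  0.17529855 -0.2744022 ] 0.08542098218710657
```

View pics/top0.png

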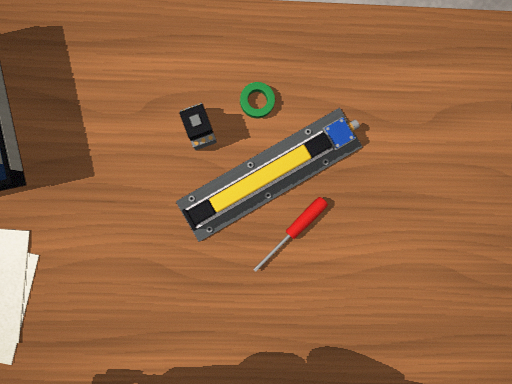

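View pics/side0.png

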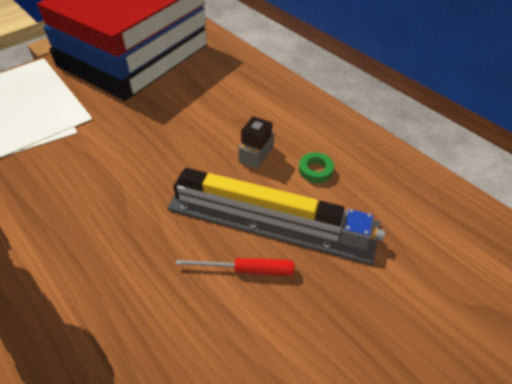

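The top view shows the bar from plain end (~(200,213)) to the blue head (~(340,132)); contactor, tape and screwdriver are all clear of the line. The side view agrees. Next I refine with the yellow section's outline.

```bash
python3 - <<'E'
from h import *
from scipy.optimize import least_squares
data={}
for c in("top","side"):
    im=cv2.imread(f"pics/{c}0.png");h=cv2.cvtColor(im,cv2.COLOR_BGR2HSV)
    m=cv2.inRange(h,(20,150,120),(35,255,255))
    n,l,st,ce=cv2.connectedComponentsWithStats(m);k=1+st[1:,4].argmax()
    print(c,st[k],ce[k])
    ys,xs=np.nonzero(l==k);P=np.array([onz(c,(a,b),.062)[:2] for a,b in zip(ys,xs)])
    ctr,v=P.mean(0),np.linalg.svd(P-P.mean(0),full_matrices=0)[2][0]
    v=v*np.sign(v[1]);t=(P-ctr)@v;w=(P-ctr)@[-v[1],v[0]]
    mid=ctr+v*(t.max()+t.min())/2
    print(c,"mid",mid,"ang",np.degrees(np.arctan2(v[1],v[0])),"len",np.ptp(t),"wid",np.ptp(w),"conn",mid-.122*v,"plain",mid+.122*v)
E
```

```text
top [ 209  145  102   67 1806] [259.60077519 178.10852713]
top mid [ 0.58634723 -0.00112526] ang 121.65246907076106 len 0.199190499114683 wid 0.02950692104075056 conn [ 0.65036864 -0.10497736] plain [0.52232582 0.10272684]
side [ 202  173  117   46 2315] [260.26263499 195.21641469]Traceback (most recent call last):
  File "<stdin>", line 9, in <module>
  File "h.py", line 8, in onz
    o,d=ray(cam,px);return o+d*(z-o[2])/d[2]
        ~~~^^^^^^^^
  File "h.py", line 4, in ray
    p=camera_params(cam);T=np.array(p["T"]);r,c=px
ValueError: time passes only in moves, steps and waits
```

```bash
R='{"dx":0.8,"dy":-1,"turn":-0.65,"grip":-1}'; python3 -m creep '[{"dx":0.8,"dy":-1,"turn":-0.65,"grip":-1},{"dx":0.8,"dy":-1,"turn":-0.65,"grip":-1},{"dx":0.8,"dy":-1,"turn":-0.65,"grip":-1},{"dx":0.8,"dy":-1,"turn":-0.65,"grip":-1},{"dx":0.8,"dy":-1,"turn":-0.65,"grip":-1}]' 30
python3 -m creep '[{"dx":0.8,"dy":-1,"turn":-0.65,"grip":-1},{"dx":0.8,"dy":-1,"turn":-0.65,"grip":-1},{"dx":0.8,"dy":-1,"turn":-0.65,"grip":-1},{"dx":0.8,"dy":-1,"turn":-0.65,"grip":-1},{"dx":0.8,"dy":-1,"turn":-0.64,"grip":-1}]'
python3 -m creep '[{"dx":0.8,"dy":-1,"grip":-1},{"dx":0.8,"dy":-1,"grip":-1},{"dx":0.8,"dy":-1,"grip":-1},{"dx":0.8,"dy":-1,"grip":-1},{"dx":0.8,"dy":-1,"grip":-1}]'
```

```text
invalid input
invalid input
invalid input
```

```bash
python3 -m creep '[{"dx":0.8,"dy":-1,"dz":0,"turn":-0.65,"grip":-1},{"dx":0.8,"dy":-1,"dz":0,"turn":-0.65,"grip":-1},{"dx":0.8,"dy":-1,"dz":0,"turn":-0.65,"grip":-1},{"dx":0.8,"dy":-1,"dz":0,"turn":-0.65,"grip":-1},{"dx":0.8,"dy":-1,"dz":0,"turn":-0.65,"grip":-1}]' 30
```

```text
t: 1.32
eef_pos: [0.2751, 0.3694, 0.304]
ee_rot: [3.141, 0.0, 2.46]
contact_force: [0.2, -0.5, 0.3]
width: -0.0001
grasp_force: 0.0
```

```bash
python3 -m creep '[{"dx":0.8,"dy":-1,"dz":0,"turn":-0.65,"grip":-1},{"dx":0.8,"dy":-1,"dz":0,"turn":-0.65,"grip":-1},{"dx":0.8,"dy":-1,"dz":0,"turn":-0.65,"grip":-1},{"dx":0.8,"dy":-1,"dz":0,"turn":-0.65,"grip":-1},{"dx":0.8,"dy":-1,"dz":0,"turn":-0.64,"grip":-1}]'
python3 -m creep '[{"dx":0.8,"dy":-1,"dz":0,"turn":0,"grip":-1},{"dx":0.8,"dy":-1,"dz":0,"turn":0,"grip":-1},{"dx":0.8,"dy":-1,"dz":0,"turn":0,"grip":-1},{"dx":0.8,"dy":-1,"dz":0,"turn":0,"grip":-1},{"dx":0.8,"dy":-1,"dz":0,"turn":0,"grip":-1}]'
python3 -m creep '[{"dx":0.8,"dy":-1,"dz":-0.5,"turn":0,"grip":-1},{"dx":0.8,"dy":-1,"dz":-0.5,"turn":0,"grip":-1},{"dx":0.8,"dy":-1,"dz":-0.5,"turn":0,"grip":-1},{"dx":0.8,"dy":-1,"dz":-0.5,"turn":0,"grip":-1},{"dx":0.8,"dy":-1,"dz":-0.5,"turn":0,"grip":-1}]'
```

```text
t: 1.95
eef_pos: [0.3751, 0.2443, 0.304]
ee_rot: [3.141, 0.0, 2.121]
contact_force: [-0.4, -0.0, 0.2]
width: 0.0001
grasp_force: 0.0
t: 2.58
eef_pos: [0.4751, 0.1192, 0.304]
ee_rot: [3.141, 0.0, 2.123]
contact_force: [0.6, 0.0, -0.6]
width: -0.0003
grasp_force: 0.0
t: 3.2
eef_pos: [0.5751, -0.0058, 0.241]
ee_rot: [3.141, 0.0, 2.123]
contact_force: [0.1, 0.3, 0.5]
width: 0.0
grasp_force: 0.0
```

```bash
python3 -m creep '[{"dx":0.76,"dy":-1,"dz":-0.76,"turn":0,"grip":-1},{"dx":0.76,"dy":-1,"dz":-0.76,"turn":0,"grip":-1},{"dx":0.76,"dy":-1,"dz":-0.76,"turn":0,"grip":-1},{"dx":0.76,"dy":-0.97,"dz":-0.76,"turn":0,"grip":-1},{"dx":0,"dy":0,"dz":0,"turn":0,"grip":-1}]'
python3 - <<'E'
from h import *
s=state();e=s["eef_pos"];tip=e-[0,0,.073]
a=grab_frame("side").copy();b=grab_frame("top").copy()
for c,im in(("side",a),("top",b)):
    for P,col in((tip,(255,0,0)),((.651,-.1045,.062),(0,255,255)),((.523,.1025,.062),(0,255,0))):
        r,q=proj(c,P);print(c,round(r,1),round(q,1));cv2.circle(im,(int(q),int(r)),1,col,-1)
r=cv2.resize(a[120:270,170:420],(800,480),interpolation=cv2.INTER_CUBIC);cv2.imwrite("pics/a1.png",r[:,:,::-1])
r=cv2.resize(b[90:240,160:410],(800,480),interpolation=cv2.INTER_CUBIC);cv2.imwrite("pics/b1.png",r[:,:,::-1])
print(e)
E
```

```text
t: 3.82
eef_pos: [0.6505, -0.1056, 0.1634]
ee_rot: [-3.14, -0.001, 2.121]
contact_force: [-0.9, 0.7, 0.3]
width: 0.0001
grasp_force: 0.0
side 197.6 333.2
side 208.1 330.2
side 174.3 192.7
top 141.6 321.9
top 144.0 317.8
top 211.7 201.0
[ 0.65045531 -0.10557186  0.16339351]
```

View pics/a1.png

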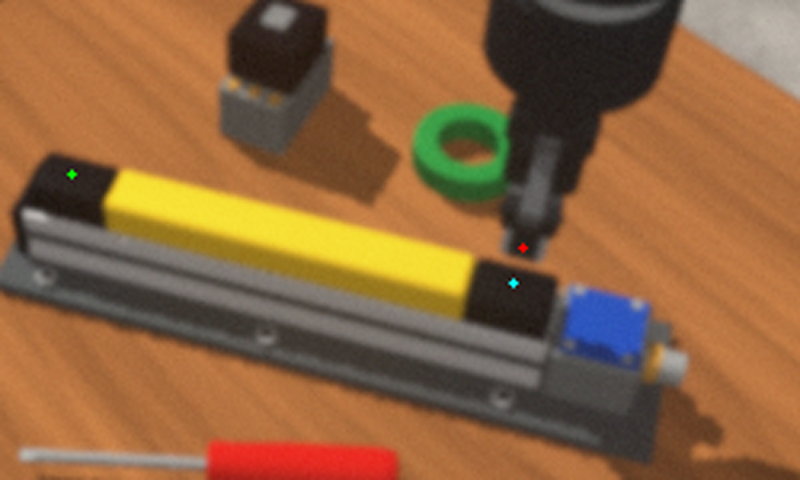

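View pics/b1.png

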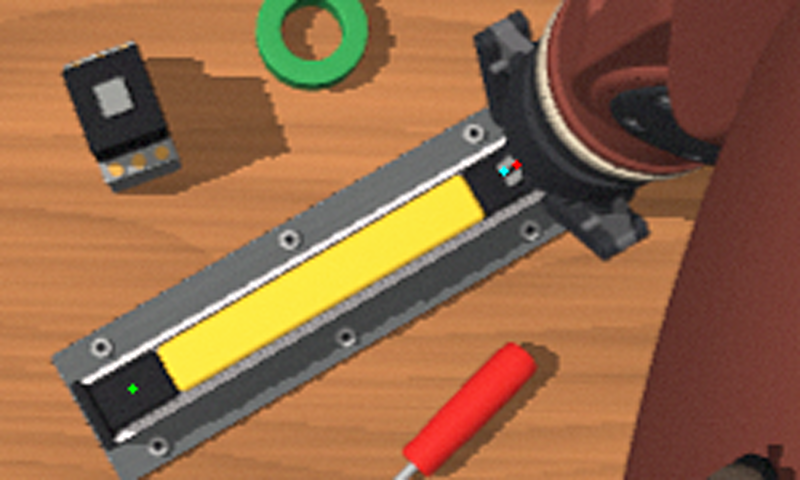

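The fingertip is 28 mm above the middle of the connector-end black section in both views, and the plain-end marker is centred on its section too. Going down.

```bash
python3 -m creep '[{"dx":0,"dy":0,"dz":-0.4,"turn":0,"grip":-1},{"dx":0,"dy":0,"dz":-0.4,"turn":0,"grip":-1},{"dx":0,"dy":0,"dz":-0.2,"turn":0,"grip":-1},{"dx":0,"dy":0,"dz":-0.08,"turn":0,"grip":-1},{"dx":0,"dy":0,"dz":0,"turn":0,"grip":-1}]'
python3 -m creep '[{"dx":0,"dy":0,"dz":-0.04,"turn":0,"grip":-1},{"dx":0,"dy":0,"dz":-0.04,"turn":0,"grip":-1},{"dx":0,"dy":0,"dz":0,"turn":0,"grip":-1}]'
```

```text
t: 4.55
eef_pos: [0.6505, -0.104, 0.1384]
ee_rot: [-3.142, -0.0, 2.123]
contact_force: [-0.2, -0.1, 0.2]
width: 0.0003
grasp_force: 0.0
t: 4.92
eef_pos: [0.6505, -0.1041, 0.1364]
ee_rot: [-3.142, -0.0, 2.123]
contact_force: [-0.3, -0.4, -0.3]
width: 0.0002
grasp_force: 0.0
```

```bash
python3 -m creep '[{"dx":0,"dy":0,"dz":-0.08,"turn":0,"grip":-1},{"dx":0,"dy":0,"dz":-0.04,"turn":0,"grip":-1},{"dx":0,"dy":0,"dz":0,"turn":0,"grip":-1}]'
python3 -m creep '[{"dx":0,"dy":0,"dz":-0.08,"turn":0,"grip":-1},{"dx":0,"dy":0,"dz":0,"turn":0,"grip":-1}]'
```

```text
t: 5.3
eef_pos: [0.6506, -0.1041, 0.1336]
ee_rot: [3.141, 0.0, 2.123]
contact_force: [-0.7, -0.7, 2.7]
width: -0.0002
grasp_force: 1.8
t: 5.55
eef_pos: [0.6507, -0.1041, 0.1315]
ee_rot: [3.141, 0.0, 2.123]
contact_force: [-1.1, 0.5, 4.4]
width: 0.0002
grasp_force: 2.5
```

```bash
python3 -m creep '[{"dx":0,"dy":0,"dz":-0.06,"turn":0,"grip":-1},{"dx":0,"dy":0,"dz":-0.04,"turn":0,"grip":-1},{"dx":0,"dy":0,"dz":0,"turn":0,"grip":-1},{"dx":0,"dy":0,"dz":0,"turn":0,"grip":-1}]'; python3 -c "
from h import *
for i in range(4):
    grab_frame('side');s=state();print(np.round(s['contact_force'],2),np.round(s['eef_pos'],4))"
```

```text
t: 6.05
eef_pos: [0.6506, -0.1041, 0.1292]
ee_rot: [3.141, 0.0, 2.123]
contact_force: [-1.6, 0.7, 6.5]
width: -0.0001
grasp_force: 3.1
[-0.69  0.5   5.97] [ 0.6506 -0.1042  0.1292]
[-1.05 -0.12  6.31] [ 0.6507 -0.1042  0.1293]
[-1.14 -0.04  6.25] [ 0.6506 -0.1041  0.1292]
[-1.58  0.04  5.57] [ 0.6506 -0.1042  0.1292]
```

```bash
python3 -m creep '[{"dx":-0.08,"dy":0.13,"dz":0,"turn":0,"grip":-1},{"dx":-0.17,"dy":0.275,"dz":0,"turn":0,"grip":-1},{"dx":-0.17,"dy":0.275,"dz":0,"turn":0,"grip":-1},{"dx":-0.17,"dy":0.275,"dz":0,"turn":0,"grip":-1},{"dx":-0.17,"dy":0.275,"dz":0,"turn":0,"grip":-1}]'
```

```text
t: 6.88
eef_pos: [0.6327, -0.0742, 0.1298]
ee_rot: [3.14, 0.003, 2.123]
contact_force: [2.9, -3.7, 6.1]
width: 0.0
grasp_force: 3.0
```

```bash
python3 -m creep '[{"dx":-0.17,"dy":0.275,"dz":0,"turn":0,"grip":-1},{"dx":-0.17,"dy":0.275,"dz":0,"turn":0,"grip":-1},{"dx":-0.17,"dy":0.275,"dz":0,"turn":0,"grip":-1},{"dx":-0.17,"dy":0.275,"dz":0,"turn":0,"grip":-1},{"dx":-0.17,"dy":0.275,"dz":0,"turn":0,"grip":-1}]'
```

```text
t: 7.5
eef_pos: [0.6115, -0.0397, 0.1298]
ee_rot: [3.14, 0.003, 2.123]
contact_force: [2.5, -4.1, 6.2]
width: 0.0
grasp_force: 3.1
```

```bash
python3 - <<'E'
from h import *
for c,(r0,r1,c0,c1) in(("top",(195,245,175,225)),("side",(165,215,165,215))):
    a=cv2.imread(f"pics/{c}0.png",0)[r0:r1,c0:c1].astype(np.float32);b=cv2.cvtColor(grab_frame(c),cv2.COLOR_RGB2GRAY)[r0:r1,c0:c1].astype(np.float32)
    print(c,cv2.phaseCorrelate(a,b,cv2.createHanningWindow((50,50),cv2.CV_32F)))
E
```

```text
top ((-0.018382162027887006, 0.11743309784317546), 0.9921674503326416)
side ((0.4645756071219047, 0.047468875787828324), 0.8859600967407226)
```

```bash
python3 -m creep '[{"dx":-0.17,"dy":0.275,"dz":0,"turn":0,"grip":-1},{"dx":-0.17,"dy":0.275,"dz":0,"turn":0,"grip":-1},{"dx":-0.17,"dy":0.275,"dz":0,"turn":0,"grip":-1},{"dx":-0.17,"dy":0.275,"dz":0,"turn":0,"grip":-1},{"dx":-0.17,"dy":0.275,"dz":0,"turn":0,"grip":-1}]'
```

```text
t: 8.22
eef_pos: [0.5903, -0.0053, 0.1298]
ee_rot: [3.14, 0.003, 2.123]
contact_force: [2.8, -3.7, 6.2]
width: -0.0006
grasp_force: 3.2
```

```bash
python3 -m creep '[{"dx":-0.17,"dy":0.275,"dz":0,"turn":0,"grip":-1},{"dx":-0.17,"dy":0.275,"dz":0,"turn":0,"grip":-1},{"dx":-0.17,"dy":0.275,"dz":0,"turn":0,"grip":-1},{"dx":-0.17,"dy":0.275,"dz":0,"turn":0,"grip":-1},{"dx":-0.17,"dy":0.275,"dz":0,"turn":0,"grip":-1}]'
```

```text
t: 8.85
eef_pos: [0.5691, 0.0291, 0.1298]
ee_rot: [3.14, 0.003, 2.123]
contact_force: [1.9, -4.5, 7.2]
width: 0.0001
grasp_force: 3.3
```

```bash
python3 -m creep '[{"dx":-0.17,"dy":0.275,"dz":0,"turn":0,"grip":-1},{"dx":-0.17,"dy":0.275,"dz":0,"turn":0,"grip":-1},{"dx":-0.17,"dy":0.275,"dz":0,"turn":0,"grip":-1},{"dx":-0.17,"dy":0.275,"dz":0,"turn":0,"grip":-1},{"dx":-0.17,"dy":0.275,"dz":0,"turn":0,"grip":-1}]'
```

```text
t: 9.48
eef_pos: [0.5478, 0.0636, 0.1297]
ee_rot: [3.14, 0.003, 2.123]
contact_force: [3.0, -3.9, 6.2]
width: 0.0002
grasp_force: 3.3
```

```bash
python3 -m creep '[{"dx":-0.17,"dy":0.275,"dz":0,"turn":0,"grip":-1},{"dx":-0.17,"dy":0.275,"dz":0,"turn":0,"grip":-1},{"dx":-0.17,"dy":0.275,"dz":0,"turn":0,"grip":-1},{"dx":-0.17,"dy":0.275,"dz":0,"turn":0,"grip":-1},{"dx":-0.17,"dy":0.275,"dz":0,"turn":0,"grip":-1}]'
python3 -m creep '[{"dx":-0.09,"dy":0.15,"dz":0,"turn":0,"grip":-1},{"dx":0,"dy":0,"dz":0,"turn":0,"grip":-1},{"dx":0,"dy":0,"dz":0,"turn":0,"grip":-1}]'; python3 - <<'E'
from h import *
s=state();tip=s["eef_pos"]-[0,0,.073];a=grab_frame("side").copy()
r,q=proj("side",tip);cv2.circle(a,(int(q),int(r)),1,(255,0,0),-1)
r=cv2.resize(a[120:270,130:380],(800,480),interpolation=cv2.INTER_CUBIC);cv2.imwrite("pics/a2.png",r[:,:,::-1])
E
```

```text
t: 10.1
eef_pos: [0.5266, 0.0981, 0.1297]
ee_rot: [3.14, 0.003, 2.123]
contact_force: [3.1, -3.7, 6.8]
width: -0.0
grasp_force: 3.3
t: 10.48
eef_pos: [0.524, 0.1022, 0.1295]
ee_rot: [3.14, 0.002, 2.123]
contact_force: [1.7, -1.4, 6.0]
width: 0.0
grasp_force: 3.3
```

View pics/a2.png

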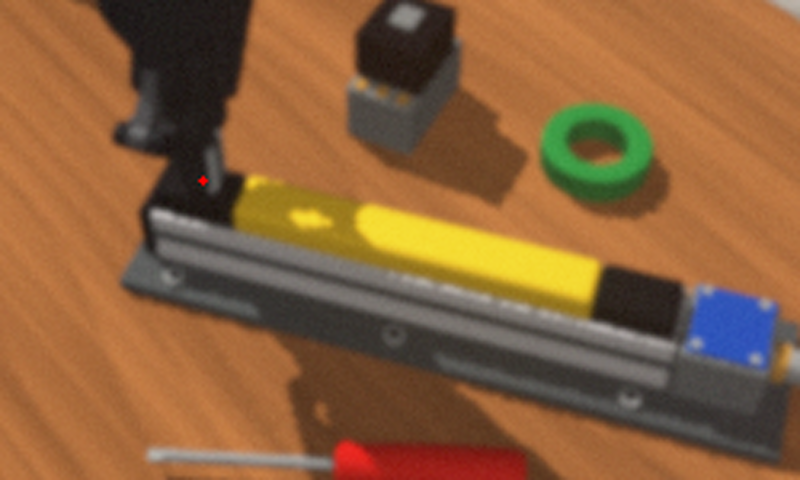

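The fingertip (203,181 in the crop) stands on the plain-end black section with the bar partly in. Lifting straight off.

```bash
python3 -m creep '[{"dx":0,"dy":0,"dz":0.15,"turn":0,"grip":-1},{"dx":0,"dy":0,"dz":0.3,"turn":0,"grip":-1},{"dx":0,"dy":0,"dz":0.8,"turn":0,"grip":-1},{"dx":0,"dy":0,"dz":1,"turn":0,"grip":-1},{"dx":0,"dy":0,"dz":1,"turn":0,"grip":-1}]'
python3 -m creep '[{"dx":0,"dy":0,"dz":0.8,"turn":0,"grip":-1},{"dx":0,"dy":0,"dz":0,"turn":0,"grip":-1},{"dx":0,"dy":0,"dz":0,"turn":0,"grip":-1},{"dx":0,"dy":0,"dz":0,"turn":0,"grip":-1}]'; python3 - <<'E'
from h import *
a=grab_frame("side")
A=cv2.imread("pics/side0.png",0)[185:275,300:390].astype(np.float32);B=cv2.cvtColor(a,cv2.COLOR_RGB2GRAY)[185:275,300:390].astype(np.float32)
print(cv2.phaseCorrelate(A,B,cv2.createHanningWindow((90,90),cv2.CV_32F)))
r=cv2.resize(a[120:270,130:380],(800,480),interpolation=cv2.INTER_CUBIC);cv2.imwrite("pics/a3.png",r[:,:,::-1])
E
```

```text
t: 11.15
eef_pos: [0.5223, 0.1023, 0.2107]
ee_rot: [-3.14, -0.001, 2.123]
contact_force: [1.0, -0.3, -0.1]
width: 0.0001
grasp_force: 0.0
t: 11.65
eef_pos: [0.5223, 0.1023, 0.2291]
ee_rot: [-3.14, -0.001, 2.123]
contact_force: [-0.8, -0.2, -0.8]
width: -0.0002
grasp_force: 0.0
((0.04415266771874826, 0.002341752541909159), 1.0573488480367779)
```

View pics/a3.png

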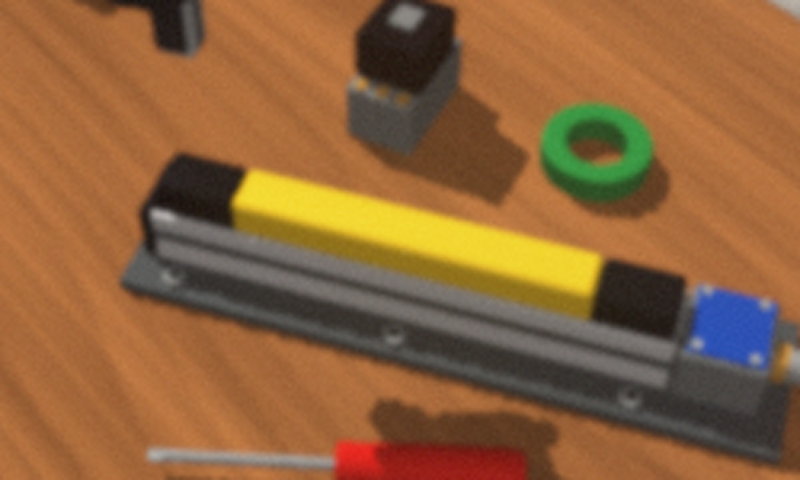

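The bar is fully up again, the fingertips are well clear, and the assembly has not moved (0.04 px shift).

```bash
python3 -c "
from workcell import env
print(env.sign_off())"
```

```text
the job is handed in; nothing more can be done
None
```

I pressed the bar in about 5 mm at the connector-end black section and ran the fingertips to the plain-end section at a steady 6–7 N, then lifted off; the last picture shows it back up and the assembly unmoved, and the job was handed in at about 12 s.

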